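# Clamp a control module with the carriage feed knob

## Robot

A 6-joint arm with a two-finger parallel gripper is mounted at the origin on the work surface. World frame = base frame: x ahead of the robot, y to its left, z up, the work surface at z = 0. Lengths are in mm, angles in rad, forces in N, time in s.
With the tool pointing down it reaches from about 350 to 725 mm from the base axis. Payload 4.3 kg.
Tool frame: the origin (TCP) lies on the centre line of the jaws, within the pads' length; the fingertips stand tcp_to_tips ahead of it and the grasp point (between the pads) lies 3 mm ahead of it (tcp_to_tips is the distance from the TCP to the fingertips, in mm); z points along the fingers, y is the direction in which the jaws open and shut (so a half turn about z gives the same grasp; the last joint's range is limited). The gripper opens to 85 mm and grips with 20 to 120 N. Pads are 22 mm wide; open, the fingers measure 114 mm over their backs; the gripper's body (76 mm by 85 mm) begins 54 mm behind the grasp point. The pads swing forward as they close: fully open they stand 13 mm farther back than shut.
Start: joints at [1.076, 0.377, 0.081, 1.274, 0, 1.46], TCP at [215.849, 532.986, 253.329] pointing down, gripper open.
Joint ranges: [-2.72, 2.72], [-0.84, 1.66], [-1.02, 1.22], [-1.77, 2.12], [-1.37, 1.28], [-3.14, 3.14]. Speed limits (rad/s): [2.57, 2.57, 3.14, 3.14, 3.14, 3.14].

## Interface

Orientations are given as a unit quaternion [x, y, z, w].
In Python, from workcell import * gives the robot as it stands.
- The arm moves only by the tool step_arm, never from a script. Its argument "deltas" is a list of rows, each an object with "slide": the shift along the world's x, y, z in cm, a list of three; "delta_rot": the turn, a rotation vector about the world's x, y, z in rad, a list of three; "gripper": the closure, from 0 (fully open) to 1 (shut). A call has 1 to 12 rows; each row is the pose to reach, as a shift and turn from the pose commanded when the call began; what a row does not reach only later rows make up. A row lasts 1/12 s, in which the tool goes at most 41.7 mm and 7.16 degrees, less where a joint would pass 70% of its speed; a pose out of reach is approached as far as the arm can. A call with a gripper value outside its range is refused whole. The fingers move at their own pace and stop on an object; "force" is the grip in N (left out, the last holds). Time passes only in rows, so rows that repeat a pose let the fingers close. It gives the time, the measured TCP pose, the force and the opening at its end, in the units of the state.
- get_obs(): the state, without advancing time (a new reading comes with each control period).
- snapshot(name): name is "side" or "top"; returns a dict with "color" (480x640x3 uint8, red, green, blue), "fx", "fy", "cx", "cy" (pixels), "view" (4x4, takes a point from world to camera coordinates). Camera axes: x right, y down, z forward; pixel columns grow to the right and rows downward; lengths in mm; the calibration is good to about 2 mm. A picture is of the moment at which its call begins. There is no depth.
- close_job(): hands the job in, once; it reports no verdict.
The state is a dict: "time": time; "joint_positions": joint angles; "qvel": joint speeds; "tau": joint torques, N m; "eef_pos": TCP position; "tool_rot": TCP orientation; "force": force on the tool from outside, world axes, zero at the start; "moment": the same for the moment, N m; "width": finger opening in mm.
Only numpy, scipy, OpenCV 4.12 (cv2) and the standard library are available. Lean on these libraries where they do the work, as an engineer would, in place of code of your own. Each camera call takes 0.05 s, during which the arm holds its last target. There are 200 camera calls.

## Task

Set the loose control module down flat on the bed of the clamping fixture, between its guide rails and its two jaws, and let go of it. Then turn the feed knob clockwise, following it as its carriage travels, until the module is clamped against the sprung backstop with about 10 newtons; squeeze gently, never with 20 newtons or more. Let go of the knob and leave the glue gun, pliers and screw tray where they are.

Things in the scene. Friction and masses are not known exactly. Their poses are not given: they have to be found in the camera images.
- module: The loose part: a bare aluminium die-cast control module, 46 mm (x) by 60 mm (y), about 0.2 kg. Solid block up to 26 mm, then fins and a black pin header (at the -y end) up to 36 mm; a few brass pins reach 40 mm. Origin at the centre of its underside, z up. Grip it across the 46 mm width. Either end may face the carriage; its y axis must lie along the fixture's y.
- fixture: Fixed clamping fixture: aluminium bed 110 mm (x) by 280 mm (y), its top 20 mm above the table. Origin at the centre of its underside; its y is the feed direction, from the carriage (at -y) to the backstop (at +y).
- bed (a point): Centre of the bed's top, axes as the fixture's. Two steel guide rails, 54 mm apart inside (x = -27 and +27 mm), 6 mm high, run from y = -30 to +64 mm. The module lies between them, its 60 mm length along y. With its centre here it is clear of both jaws.
- stop_mid (a point): Point on the bed at fixture y = +50 mm, about where the backstop is: a grey post with a sprung black pad, 44 mm wide, top 35 mm above the bed. The post is set anew each time: the pad's face stands 10 mm either way of here along y, not measured. The pad yields at 6 N, then 2 N more per mm, so 10 N comes about 2 mm after it begins to yield; it bottoms after 10 mm.
- carriage: The grey feed carriage, 98 mm wide, sliding along the fixture's +y on the bed. Origin on the bed's top (20 mm above the table) below the knob's axis, at fixture y = -85 mm at the start; axes as the fixture's. Its black jaw face is 45 mm towards +y of the origin, 44 mm wide, from 3 to 35 mm above the bed. Its flat top is 41 mm above the bed. Travel 53 mm.
- knob_grip (a point): Point on the upright axis of the feed knob on top of the carriage, at gripping height, 78 mm above the bed, 98 mm above the table. The black knob is a bar grip 42 mm long, 14 mm thick, standing 32 mm tall on a disc of 22 mm radius; bar from 53 to 85 mm above the bed. The point's x axis lies along the bar, z up; the bar turns with the knob.
- knob (a joint): Feed knob angle, rad, 0 at the start, grows clockwise from above, to 4.4. Rack and pinion: carriage and knob move 12 mm along fixture +y per rad. Stiff: while moving, clamping force = turning torque / 0.012 m + push on the knob along +y - 25 N. At rest friction hides up to 25 N either way: compare like readings with those taken before contact. It holds the carriage where it is left.
- glue_gun: Bystander: red glue gun lying on its side, about 170 mm long without its clear stick, 36 mm high. Origin under the barrel.
- pliers: Bystander: pliers lying flat, 175 mm long, 12 mm high. Origin between the handles.
- screw_tray: Bystander: grey plastic tray of screws, 110 by 80 by 30 mm. Origin at the centre of its underside.

How it is judged (in metres and radians):
On the way:
1. the module lies flat on the bed between the guide rails, released and not yet clamped (x of module in the frame of fixture between -0.006 and 0.006 m and z of module in the frame of fixture between 0.018 and 0.0225 m and y of module in the frame of fixture between -0.02 and 0.045 m and angle between module's own z axis and vertical below 0.06 rad and contact force between the fingers and module below 0.1 N and contact force between carriage and module below 1 N), for 0.2 s.
At the end, for the whole second after the job is handed in: The module lies flat on the bed (within 2.5 mm), between the rails (within 6 mm of the fixture's centre line), square to the feed within 0.05 rad, released and at rest, clamped between carriage jaw and backstop with 5 to 15 N; knob at rest (x of module in the frame of fixture between -0.006 and 0.006 m and z of module in the frame of fixture between 0.018 and 0.0225 m and y of module in the frame of fixture between -0.02 and 0.045 m and angle between module's own z axis and vertical below 0.06 rad and contact force between the fingers and module below 0.1 N and angle between the y axis of module and the y axis of fixture, either way round below 0.05 rad and contact force between carriage and module between 5 and 15 N and linear speed of module below 0.01 m/s and velocity of joint knob between -0.05 and 0.05 rad/s); the robot touches nothing.
It fails at once if the carriage squeezes the module with 20 N or more (contact force between carriage and module above 20 N).
It fails at once if the glue gun is moved by more than 20 mm (distance of glue_gun from where it was at the start of the episode above 0.02 m).
It fails at once if the pliers is moved by more than 20 mm (distance of pliers from where it was at the start of the episode above 0.02 m).
It fails at once if the screw tray is moved by more than 20 mm (distance of screw_tray from where it was at the start of the episode above 0.02 m).
It also fails if it takes over 64 s, if anything falls off the work surface, if the arm or the gripper's body presses on something with over 40 N, if the wrist force passes 120 N, or if a joint passes its speed limit or range.

## Working session

There is one attempt and no reset: what is moved stays moved. The work goes in short steps, Python scripts to look and compute and a tool call to move; the robot and the scene stay as the last step left them, time stands still between calls to the robot, and variables do not carry over. Pictures are saved under pics/ and viewed, about 8 in all and at most 12, crops included, and the job is handed in when it is done.

Besides the shell and the picture viewer there is one more tool, called after "Call:" as name(argument=value, ...) on one line, values as JSON. step_arm: Moves the arm, as the interface text tells. Its arguments: {"type":"object","properties":{"deltas":{"type":"array"},"force":{"type":"number"}},"required":["deltas"]}

```bash
mkdir -p pics; ls; python3 - <<'E'
from workcell import *
import cv2
for n in ("top","side"):
    s=snapshot(n); cv2.imwrite(f"pics/{n}0.png",s["color"][...,::-1]); print(n,s["fx"],s["fy"],s["cx"],s["cy"]); print(s["view"])
print(get_obs())
E
```

```text
pics
top 568.1497266345469 568.1497266345469 323.5513440112147 239.71279960444787
[[ 1.64588477e-02 -9.99857154e-01  3.84416056e-03 -7.36821157e+01]
 [-9.77107566e-01 -1.68997235e-02 -2.12073583e-01  6.26452598e+02]
 [ 2.12108255e-01 -2.65671565e-04 -9.77246140e-01  1.28429239e+03]
 [ 0.00000000e+00  0.00000000e+00  0.00000000e+00  1.00000000e+00]]
side 548.2615695131069 548.2615695131069 318.364479725078 242.6611356342783
[[ 7.92958848e-01 -6.08752732e-01  2.52265146e-02 -5.20225492e+02]
 [-2.85457592e-01 -4.07777073e-01 -8.67312989e-01  2.17011349e+02]
 [ 5.38265946e-01  6.80542409e-01 -4.97123527e-01  8.42676506e+02]
 [ 0.00000000e+00  0.00000000e+00  0.00000000e+00  1.00000000e+00]]
{'time': 0.1, 'joint_positions': array([ 1.07569889e+00,  3.78018870e-01,  7.97795029e-02,  1.27440432e+00,
       -3.16788713e-05,  1.46049292e+00]), 'qvel': array([-0.00151595, -0.00308466,  0.00323488,  0.00014175,  0.00056953,
       -0.00047197]), 'tau': array([ 7.63172338e-04, -4.64696395e+01,  2.70581514e+01,  1.20325023e-02,
       -7.13935287e-05, -1.94059510e-05]), 'eef_pos': array([215.58199223, 532.47111187, 252.44554029]), 'tool_rot': array([ 1.91212129e-01,  9.81548301e-01, -8.86406226e-04, -2.60228625e-04]), 'force': array([-0.85530761,  0.24735675,  0.1931845 ]), 'moment': array([-0.02148296, -0.00479013, -0.02098384]), 'width': 85.27537936749393}
```

View pics/top0.png

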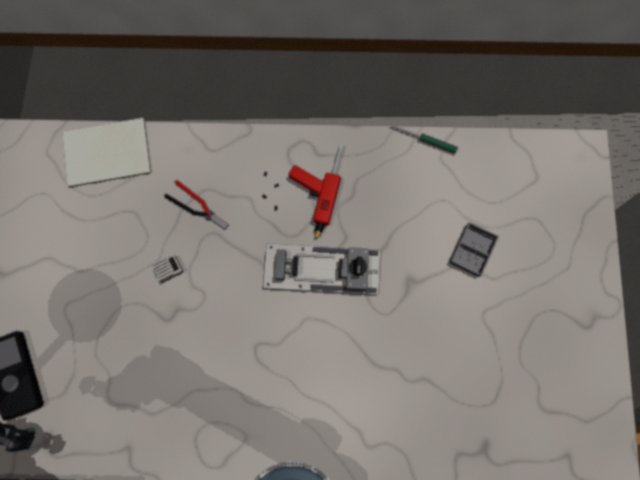

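View pics/side0.png

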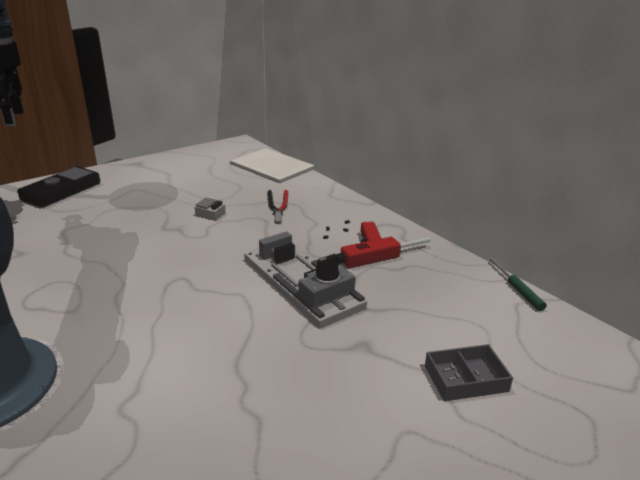

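The top view shows the fixture at about (322,270), with the backstop on the left at (281,265) and the knob at (358,267). The module is at (168,268), the gun at (325,195), the pliers at (200,205) and the tray at (473,250). I'll zoom in next.

```bash
cat > h.py <<'E'
import numpy as np, cv2
from workcell import *
def ray(s,u,v,z):
    V=s["view"];R=V[:3,:3];c=-R.T@V[:3,3]
    d=R.T@np.array([(u-s["cx"])/s["fx"],(v-s["cy"])/s["fy"],1]); return c+d*(z-c[2])/d[2]
def proj(s,P):
    p=s["view"][:3,:3]@np.array(P,float)+s["view"][:3,3]; return np.array([s["fx"]*p[0]/p[2]+s["cx"],s["fy"]*p[1]/p[2]+s["cy"]])
def tri(a,pa,b,pb):
    A=[];B=[]
    for s,p in((a,pa),(b,pb)):
        K=np.array([[s["fx"],0,s["cx"]],[0,s["fy"],s["cy"]],[0,0,1]]); A.append(K@s["view"][:3]);B.append(np.array(p,float).reshape(2,1))
    X=cv2.triangulatePoints(A[0],A[1],B[0],B[1])[:,0]; return X[:3]/X[3]
def crop(s,u0,v0,w,h,k,name):
    c=cv2.resize(s["color"][v0:v0+h,u0:u0+w,::-1],None,fx=k,fy=k,interpolation=cv2.INTER_CUBIC)
    for u in range(u0-u0%10+10,u0+w,10): cv2.putText(c,str(u),((u-u0)*k,8),0,.3,(0,0,255));cv2.line(c,((u-u0)*k,8),((u-u0)*k,14),(0,0,255))
    for v in range(v0-v0%10+10,v0+h,10): cv2.putText(c,str(v),(0,(v-v0)*k),0,.3,(0,0,255));cv2.line(c,(20,(v-v0)*k),(26,(v-v0)*k),(0,0,255))
    cv2.imwrite("pics/"+name,c)
E
python3 - <<'E'
from h import *
t=snapshot("top");s=snapshot("side")
crop(t,255,230,130,70,6,"a.png"); crop(t,145,245,50,45,5,"b.png"); crop(s,185,190,50,40,5,"c.png"); 
import cv2,numpy as np
A=cv2.imread("pics/a.png");B=cv2.imread("pics/b.png");C=cv2.imread("pics/c.png")
D=np.zeros((420+225,780,3),np.uint8)[:600];o=np.zeros((600,780,3),np.uint8);A=cv2.resize(A,(650,350));o[:350,:650]=A;o[350:575,:250]=B;o[350:550,260:510]=C;cv2.imwrite("pics/z0.png",o)
# module mask bbox top: darkness/ texture vs table
g=t["color"][245:290,145:195].astype(int); 
for n,sn,(u0,v0,w,h) in(("top",t,(255,230,130,70)),):
    hsv=cv2.cvtColor(sn["color"][v0:v0+h,u0:u0+w],cv2.COLOR_RGB2HSV)
E
```

```text
(no output)
```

View pics/z0.png

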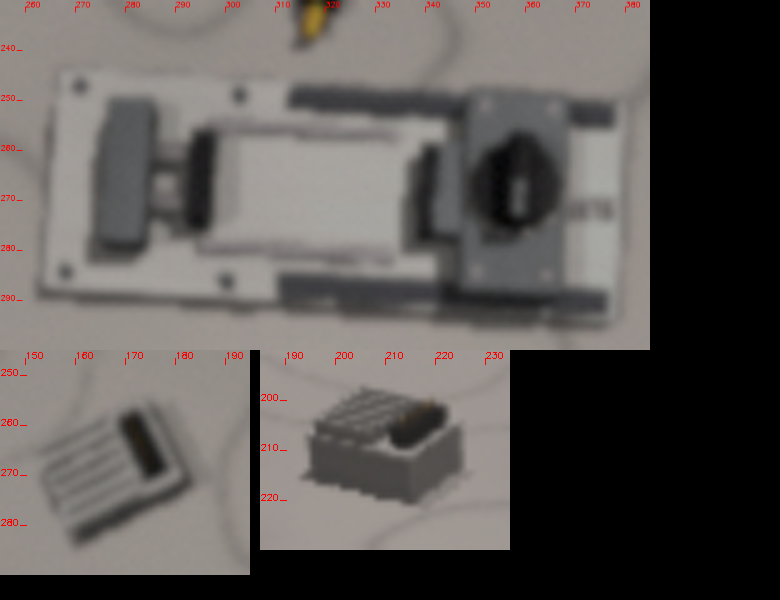

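The zoom shows the fixture bed corners near (266,244), (380,250), (378,294) and (262,289), with the knob bar roughly along image v at (358,267). The module's corners are about (153,269), (175,256), (183,272) and (160,284), header to the right, and its base corners in the side view are about (195,217), (217,221) and (226,214).

```bash
python3 - <<'E'
from h import *
t=snapshot("top");s=snapshot("side");np.set_printoptions(precision=1,suppress=True)
C=[ray(t,*p,20) for p in((266.6,244),(379.6,250.4),(377.4,293.5),(262.4,288.6))]
print(np.array(C)); c=np.mean(C,0);print("fix",c,[np.linalg.norm(C[i]-C[i-1]) for i in range(4)])
y=(C[0]+C[3])-(C[1]+C[2]);th=np.arctan2(y[1],y[0]);print("feed dir deg",np.degrees(th))
y=np.array([np.cos(th),np.sin(th),0]);c[2]=0
print("proj centre bed",proj(t,c+[0,0,20]))
k=c-85*y;k[2]=105; print("knob top exp",k,proj(t,k),proj(s,k), "bed+-y edges side", proj(s,c+140*y+[0,0,20]),proj(s,c-140*y+[0,0,20]))
for z in (26,36):
  M=[ray(t,*p,z) for p in((153,269.4),(175.4,255.6),(183.4,272),(160,284.4))]
  m=np.mean(M,0);print("mod",z,m,[np.linalg.norm(M[i]-M[i-1]) for i in range(4)])
  d=(M[0]+M[3])-(M[1]+M[2]);print("long axis(+y, away from header) deg",np.degrees(np.arctan2(d[1],d[0])), np.degrees(np.arctan2(*(M[1]-M[0])[1::-1])),np.degrees(np.arctan2(*(M[2]-M[3])[1::-1])))
S=[ray(s,*p,0) for p in((195,217),(216.6,221),(225.6,214))];print(np.array(S),np.linalg.norm(S[0]-S[1]),np.linalg.norm(S[1]-S[2]),"centre",(S[0]+S[2])/2)
S=[ray(s,*p,26) for p in((195.2,207.5),(216,211),(225.6,205))];print(np.array(S),np.linalg.norm(S[0]-S[1]),np.linalg.norm(S[1]-S[2]),"centre",(S[0]+S[2])/2)
E
```

```text
[[ 624.7   76.7   20. ]
 [ 613.4 -201.1   20. ]
 [ 507.2 -195.4   20. ]
 [ 514.4   82.7   20. ]]
fix [564.9 -59.3  20. ] [np.float64(110.45874864517036), np.float64(278.12041611066144), np.float64(106.37238628325055), np.float64(278.1917784329328)]
feed dir deg 88.10114283134358
proj centre bed [321.5 268.9]
knob top exp [ 562.1 -144.2  105. ] [358.6 264.8] [327.1 256. ] bed+-y edges side [264.6 244.6] [343.5 309.1]
mod 26 [554.2 312.5  26. ] [np.float64(41.281018241943414), np.float64(62.443431372137674), np.float64(45.77824490715065), np.float64(62.54581160373119)]
long axis(+y, away from header) deg 121.91712733841467 -56.01370058229533 -60.14865627682416
mod 36 [552.7 309.7  36. ] [np.float64(40.977973138626936), np.float64(61.985032405312424), np.float64(45.44218553777614), np.float64(62.08666106077779)]
long axis(+y, away from header) deg 121.91712733841462 -56.01370058229524 -60.148656276824276
[[521.7 321.    0. ]
 [554.7 272.4  -0. ]
 [590.8 293.    0. ]] 58.70360595767177 41.54260366672339 centre [556.2 307.    0. ]
[[523.8 319.2  26. ]
 [555.9 274.   26. ]
 [590.8 289.9  26. ]] 55.39969248046855 38.33573103315676 centre [557.3 304.5  26. ]
```

```bash
python3 - <<'E'
import workcell
print([ (n,getattr(workcell,n)) for n in dir(workcell) if not n.startswith('__')])
E
```

```text
[('MotionError', <class 'workcell.MotionError'>), ('close_job', <function connect.<locals>.done at 0x7f8b13e6f740>), ('get_obs', <function make.<locals>.<lambda> at 0x7f8b13ef85e0>), ('snapshot', <function make.<locals>.drawn_camera at 0x7f8b13ef80e0>), ('tcp_to_tips', 22.0)]
```

Call:
step_arm(deltas=[{"slide": [4,-2.6,0],"delta_rot": [0,0,-0.07],"gripper": 0},{"slide": [8,-5.2,0],"delta_rot": [0,0,-0.14],"gripper": 0},{"slide": [12,-7.9,-1],"delta_rot": [0,0,-0.21],"gripper": 0},{"slide": [16,-10.5,-2],"delta_rot": [0,0,-0.28],"gripper": 0},{"slide": [20,-13.2,-4],"delta_rot": [0,0,-0.35],"gripper": 0},{"slide": [24,-15.8,-6],"delta_rot": [0,0,-0.42],"gripper": 0},{"slide": [28,-18.5,-8],"delta_rot": [0,0,-0.49],"gripper": 0},{"slide": [31,-20.5,-10],"delta_rot": [0,0,-0.56],"gripper": 0},{"slide": [33,-21.7,-12],"delta_rot": [0,0,-0.62],"gripper": 0},{"slide": [33.9,-22.3,-13],"delta_rot": [0,0,-0.62],"gripper": 0},{"slide": [33.9,-22.3,-13],"delta_rot": [0,0,-0.62],"gripper": 0},{"slide": [33.9,-22.3,-13],"delta_rot": [0,0,-0.62],"gripper": 0}])

```text
time: 1.3
eef_pos: [555.9, 306.8, 119.8]
tool_rot: [0.483, 0.875, -0.002, -0.001]
force: [-1.2, -0.6, 0.6]
width: 85.3
```

Call:
step_arm(deltas=[{"slide": [0,0.1,-2.5],"delta_rot": [0,0,0],"gripper": 0},{"slide": [0,0.1,-5],"delta_rot": [0,0,0],"gripper": 0},{"slide": [0,0.1,-7],"delta_rot": [0,0,0],"gripper": 0},{"slide": [0,0.1,-8.5],"delta_rot": [0,0,0],"gripper": 0},{"slide": [0,0.1,-9.1],"delta_rot": [0,0,0],"gripper": 0},{"slide": [0,0.1,-9.1],"delta_rot": [0,0,0],"gripper": 0}])

```text
time: 1.8
eef_pos: [552.9, 311.4, 31.3]
tool_rot: [0.481, 0.877, -0.001, -0.001]
force: [0.2, -0.1, 0.7]
width: 85.5
```

```bash
python3 - <<'E'
from h import *
t=snapshot("top");s=snapshot("side")
crop(t,130,225,80,80,5,"d.png");crop(s,170,140,80,100,5,"e.png")
o=np.zeros((500,800,3),np.uint8);o[:400,:400]=cv2.imread("pics/d.png");o[:,400:]=cv2.imread("pics/e.png");cv2.imwrite("pics/z1.png",o)
E
```

```text
(no output)
```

View pics/z1.png

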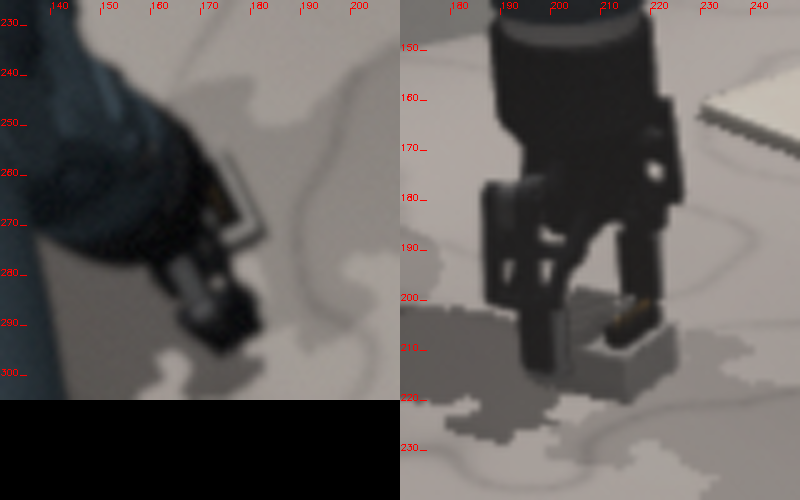

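The side view shows the fingers straddling the module, near finger at (197,213) and far finger behind it. I'll close and lift.

Call:
step_arm(deltas=[{"slide": [0,0,0],"delta_rot": [0,0,0],"gripper": 1},{"slide": [0,0,0],"delta_rot": [0,0,0],"gripper": 1},{"slide": [0,0,0],"delta_rot": [0,0,0],"gripper": 1},{"slide": [0,0,0],"delta_rot": [0,0,0],"gripper": 1},{"slide": [0,0,0],"delta_rot": [0,0,0],"gripper": 1},{"slide": [0,0,0],"delta_rot": [0,0,0],"gripper": 1},{"slide": [0,0,0],"delta_rot": [0,0,0],"gripper": 1},{"slide": [0,0,0],"delta_rot": [0,0,0],"gripper": 1},{"slide": [0,0,0],"delta_rot": [0,0,0],"gripper": 1},{"slide": [0,0,0],"delta_rot": [0,0,0],"gripper": 1}], force=50)

```text
time: 2.73
eef_pos: [557.1, 312.2, 34.7]
tool_rot: [0.482, 0.876, 0.002, 0.001]
force: [1.5, 0.8, 5.8]
width: 44.9
```

Call:
step_arm(deltas=[{"slide": [0,0,1],"delta_rot": [0,0,0],"gripper": 1},{"slide": [0,0,3],"delta_rot": [0,0,0],"gripper": 1},{"slide": [0,0,6],"delta_rot": [0,0,0],"gripper": 1},{"slide": [0,0,9],"delta_rot": [0,0,0],"gripper": 1},{"slide": [0,0,11],"delta_rot": [0,0,0],"gripper": 1},{"slide": [0,0,11],"delta_rot": [0,0,0],"gripper": 1},{"slide": [0,0,11],"delta_rot": [0,0,0],"gripper": 1}])

```text
time: 3.32
eef_pos: [555.5, 311.1, 143.6]
tool_rot: [0.482, 0.876, 0.001, 0.001]
force: [0.3, 0.4, -2.7]
width: 44.3
```

Call:
step_arm(deltas=[{"slide": [0.1,-3,0],"delta_rot": [0,0,-0.05],"gripper": 1},{"slide": [0.2,-7,0],"delta_rot": [0,0,-0.11],"gripper": 1},{"slide": [0.3,-11,0],"delta_rot": [0,0,-0.17],"gripper": 1},{"slide": [0.4,-15,0],"delta_rot": [0,0,-0.24],"gripper": 1},{"slide": [0.5,-19,0],"delta_rot": [0,0,-0.31],"gripper": 1},{"slide": [0.6,-23,0],"delta_rot": [0,0,-0.38],"gripper": 1},{"slide": [0.7,-27,0],"delta_rot": [0,0,-0.45],"gripper": 1},{"slide": [0.8,-31,0],"delta_rot": [0,0,-0.52],"gripper": 1},{"slide": [0.9,-34.5,0],"delta_rot": [0,0,-0.58],"gripper": 1},{"slide": [1,-36.5,0],"delta_rot": [0,0,-0.6],"gripper": 1},{"slide": [1,-37,0],"delta_rot": [0,0,-0.6],"gripper": 1},{"slide": [1,-37,0],"delta_rot": [0,0,-0.6],"gripper": 1}])

```text
time: 4.32
eef_pos: [563.2, -60.2, 140.3]
tool_rot: [0.72, 0.694, -0.001, -0.002]
force: [0.3, -0.1, -2.5]
width: 44.4
```

Call:
step_arm(deltas=[{"slide": [0,0,-2],"delta_rot": [0,0,0],"gripper": 1},{"slide": [0,0,-4],"delta_rot": [0,0,0],"gripper": 1},{"slide": [0,0,-4],"delta_rot": [0,0,0],"gripper": 1},{"slide": [0,0,-4],"delta_rot": [0,0,0],"gripper": 1}])

```text
time: 4.65
eef_pos: [562.5, -57.1, 100.5]
tool_rot: [0.718, 0.696, -0.001, -0.002]
force: [-0.1, 0.1, -2.1]
width: 44.7
```

```bash
python3 - <<'E'
from h import *
t=snapshot("top");s=snapshot("side")
crop(t,255,225,130,75,6,"d.png");crop(s,235,180,140,145,4,"e.png")
o=np.zeros((600,780,3),np.uint8);o[:270,:468]=cv2.resize(cv2.imread("pics/d.png"),(468,270));o[20:600,220:780]=cv2.imread("pics/e.png");
o[:270,:468]=np.where(True,cv2.resize(cv2.imread("pics/d.png"),(468,270)),0);cv2.imwrite("pics/z2.png",cv2.imread("pics/e.png"))
o=get_obs();print(o["eef_pos"],o["tool_rot"],o["force"],o["width"])
E
```

```text
[564.85904859 -57.9902859  102.73695741] [ 7.18469936e-01  6.95557998e-01  5.42065471e-05 -1.38835102e-04] [ 0.07691678 -0.44045323 -2.67092417] 44.601640576998996
```

View pics/z2.png

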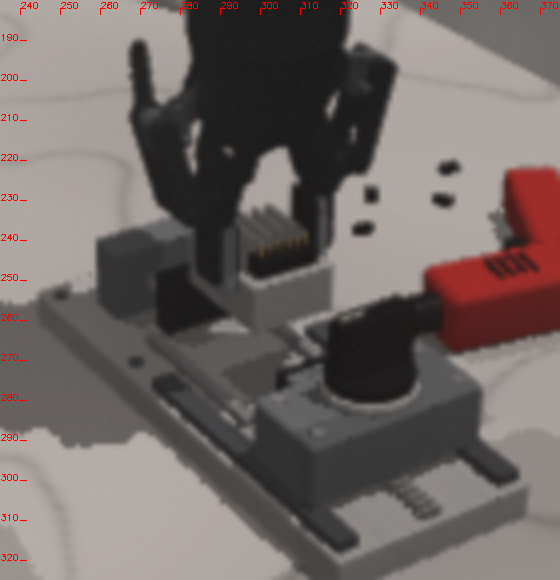

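The side view shows the module held level above the bed, header end towards the carriage. Its front bottom corners are near (299,263) and (318,257), and the knob bar lies roughly along world x. I'll compare those pixels with the prediction.

```bash
python3 - <<'E'
from h import *
np.set_printoptions(precision=1,suppress=True)
t=snapshot("top");s=snapshot("side")
th=np.radians(88.1);y=np.array([np.cos(th),np.sin(th),0]);x=np.array([y[1],-y[0],0]);c=np.array([564.9,-59.3,0])
for z in(70,96):
  for a,b in((-23,-30),(23,-30)): print("mod corner",z,a,b,proj(s,c+a*x+b*y+[0,0,z]))
for b in(-140,140):
  for a in(-55,55): print("bed corner",a,b,proj(s,c+a*x+b*y+[0,0,20]),proj(t,c+a*x+b*y+[0,0,20]))
k=c-85*y
for a in(-21,21): print("bar end",proj(s,k+a*x+[0,0,105]),proj(t,k+a*x+[0,0,105]))
for f in(40,50,60): print("pad top ends",f,[proj(t,c+a*x+f*y+[0,0,55]) for a in(-22,22)],[proj(s,c+a*x+f*y+[0,0,55]) for a in(-22,22)])
E
```

```text
mod corner 70 -23 -30 [299.6 262.7]
mod corner 70 23 -30 [319.3 255.8]
mod corner 96 -23 -30 [299.7 250.9]
mod corner 96 23 -30 [319.6 244.2]
bed corner -55 -140 [319.  319.5] [378.2 294.3]
bed corner 55 -140 [366.7 299.3] [379.6 249.7]
bed corner -55 140 [242.2 251.7] [262.5 288.5]
bed corner 55 140 [285.9 237.8] [265.8 244. ]
bar end [317.7 259.4] [358.2 273.9]
bar end [336.4 252.8] [358.9 255.8]
pad top ends 40 [array([304.2, 274.9]), array([305.2, 256.6])] [array([280.4, 253.4]), array([298.7, 247.4])]
pad top ends 50 [array([300. , 274.7]), array([301. , 256.4])] [array([277.7, 251.3]), array([295.9, 245.3])]
pad top ends 60 [array([295.7, 274.5]), array([296.8, 256.2])] [array([275.1, 249.2]), array([293.3, 243.3])]
```

Prediction and view agree within about 1.5 px, so I'll lower the module.

Call:
step_arm(deltas=[{"slide": [0,0,-1.5],"delta_rot": [0,0,0],"gripper": 1},{"slide": [0,0,-3],"delta_rot": [0,0,0],"gripper": 1},{"slide": [0,0,-4],"delta_rot": [0,0,0],"gripper": 1},{"slide": [0,0,-4.5],"delta_rot": [0,0,0],"gripper": 1},{"slide": [0,0,-4.7],"delta_rot": [0,0,0],"gripper": 1},{"slide": [0,0,-4.7],"delta_rot": [0,0,0],"gripper": 1}])

```text
time: 5.35
eef_pos: [564.8, -59.0, 55.5]
tool_rot: [0.719, 0.695, -0.0, -0.0]
force: [0.3, 0.6, -3.0]
width: 44.8
```

Call:
step_arm(deltas=[{"slide": [0,0,-0.1],"delta_rot": [0,0,0],"gripper": 1},{"slide": [0,0,-0.2],"delta_rot": [0,0,0],"gripper": 1},{"slide": [0,0,-0.2],"delta_rot": [0,0,0],"gripper": 1}])

```text
time: 5.6
eef_pos: [565.7, -59.2, 54.7]
tool_rot: [0.719, 0.695, 0.001, 0.001]
force: [-2.5, -0.1, 4.0]
width: 44.5
```

Call:
step_arm(deltas=[{"slide": [0,0,-0.1],"delta_rot": [0,0,0],"gripper": 1},{"slide": [0,0,-0.1],"delta_rot": [0,0,0],"gripper": 1}])

```text
time: 5.77
eef_pos: [565.7, -59.2, 54.7]
tool_rot: [0.719, 0.695, 0.001, 0.001]
force: [-4.8, -0.1, 11.7]
width: 44.7
```

It's in contact with the bed at the expected height. I'll release and rise.

Call:
step_arm(deltas=[{"slide": [0,0,0.1],"delta_rot": [0,0,0],"gripper": 1},{"slide": [0,0,0.1],"delta_rot": [0,0,0],"gripper": 0.3},{"slide": [0,0,0.1],"delta_rot": [0,0,0],"gripper": 0.0},{"slide": [0,0,0.1],"delta_rot": [0,0,0],"gripper": 0.0},{"slide": [0,0,0.1],"delta_rot": [0,0,0],"gripper": 0.0},{"slide": [0,0,0.1],"delta_rot": [0,0,0],"gripper": 0.0},{"slide": [0,0,0.1],"delta_rot": [0,0,0],"gripper": 0.0},{"slide": [0,0,0.1],"delta_rot": [0,0,0],"gripper": 0.0}])

```text
time: 6.43
eef_pos: [564.8, -59.0, 53.2]
tool_rot: [0.719, 0.695, -0.0, -0.0]
force: [-0.2, -0.2, -0.3]
width: 85.3
```

Call:
step_arm(deltas=[{"slide": [0,0,2],"delta_rot": [0,0,0],"gripper": 0},{"slide": [0,0,5],"delta_rot": [0,0,0],"gripper": 0},{"slide": [0,0,8],"delta_rot": [0,0,0],"gripper": 0},{"slide": [0,0,11],"delta_rot": [0,0,0],"gripper": 0},{"slide": [-4,0,14],"delta_rot": [0,0,0],"gripper": 0},{"slide": [-8,0,15],"delta_rot": [0,0,0],"gripper": 0},{"slide": [-12,0,15],"delta_rot": [0,0,0],"gripper": 0},{"slide": [-12,0,15],"delta_rot": [0,0,0],"gripper": 0}])

```text
time: 7.1
eef_pos: [436.9, -57.6, 202.5]
tool_rot: [0.719, 0.695, -0.002, -0.003]
force: [-1.4, 0.8, -0.8]
width: 85.2
```

```bash
python3 - <<'E'
from h import *
t=snapshot("top");s=snapshot("side")
crop(t,255,235,130,65,6,"d.png");crop(s,235,215,140,80,5,"e.png")
o=np.zeros((600,800,3),np.uint8);o[:280,:560]=cv2.resize(cv2.imread("pics/d.png"),(560,280));o[280:600,:560]=cv2.resize(cv2.imread("pics/e.png"),(560,320));cv2.imwrite("pics/z3.png",o)
o=get_obs();print(o["eef_pos"],o["tool_rot"],o["force"],o["joint_positions"])
E
```

```text
[442.57506101 -58.63261788 203.30431418] [ 7.19265926e-01  6.94734680e-01 -2.26835848e-04 -4.47977486e-04] [-0.174932   -0.01730536  0.2978904 ] [-2.74020122e-01  1.44198686e-01 -3.61817808e-01  1.06578229e+00
  6.02259925e-05  1.33147034e+00]
```

View pics/z3.png

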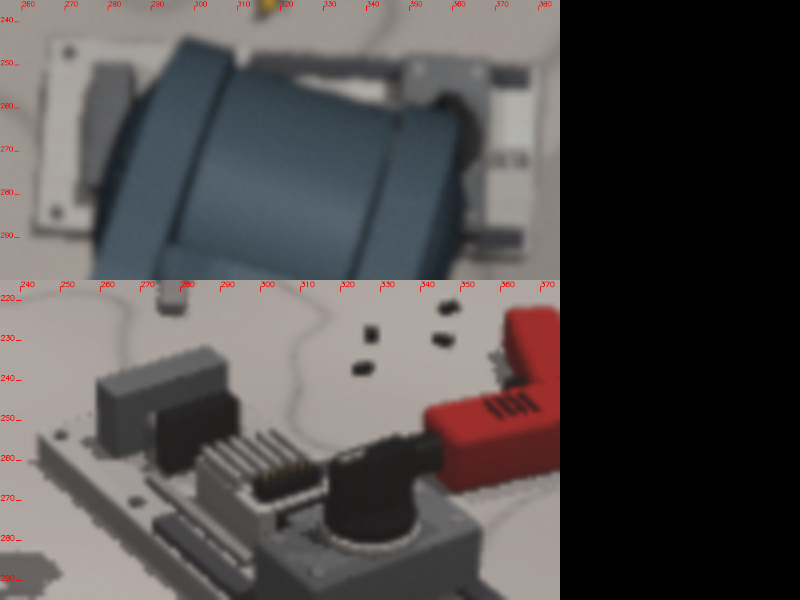

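The module sits flat between the rails and clear of both jaws; in the side crop its header end is near (305,268) and the knob bar near (327,256). Next I'll move over the knob with the jaws across the bar.

Call:
step_arm(deltas=[{"slide": [1,-0.7,0],"delta_rot": [0,0,0.12],"gripper": 0},{"slide": [2,-1.4,0],"delta_rot": [0,0,0.24],"gripper": 0},{"slide": [3,-2.1,0],"delta_rot": [0,0,0.36],"gripper": 0},{"slide": [4,-2.8,0],"delta_rot": [0,0,0.48],"gripper": 0},{"slide": [5,-3.5,0],"delta_rot": [0,0,0.6],"gripper": 0},{"slide": [6,-4.2,0],"delta_rot": [0,0,0.72],"gripper": 0},{"slide": [7,-4.9,0],"delta_rot": [0,0,0.84],"gripper": 0},{"slide": [8,-5.6,0],"delta_rot": [0,0,0.96],"gripper": 0},{"slide": [9,-6.3,0],"delta_rot": [0,0,1.08],"gripper": 0},{"slide": [10,-7,0],"delta_rot": [0,0,1.2],"gripper": 0},{"slide": [11,-7.8,0],"delta_rot": [0,0,1.32],"gripper": 0},{"slide": [11.7,-8.5,0],"delta_rot": [0,0,1.44],"gripper": 0}])

```text
time: 8.2
eef_pos: [564.5, -144.9, 202.7]
tool_rot: [0.079, 0.997, -0.0, 0.001]
force: [0.6, 0.4, -0.4]
width: 85.1
```

Call:
step_arm(deltas=[{"slide": [0,0,-1.5],"delta_rot": [0,0,0.12],"gripper": 0},{"slide": [0,0,-3],"delta_rot": [0,0,0.132],"gripper": 0},{"slide": [0,0,-4.5],"delta_rot": [0,0,0.132],"gripper": 0},{"slide": [0,0,-4.5],"delta_rot": [0,0,0.132],"gripper": 0},{"slide": [0,0,-4.5],"delta_rot": [0,0,0.132],"gripper": 0}])

```text
time: 8.62
eef_pos: [562.2, -143.9, 157.2]
tool_rot: [0.016, 1.0, 0.0, -0.001]
force: [0.4, -0.1, -0.5]
width: 85.5
```

```bash
python3 - <<'E'
from h import *
t=snapshot("top");s=snapshot("side")
crop(t,310,225,80,75,5,"d.png");crop(s,270,160,100,120,5,"e.png")
o=np.zeros((600,800,3),np.uint8);o[:300,:320]=cv2.resize(cv2.imread("pics/d.png"),(320,300));o[:576,320:800]=cv2.resize(cv2.imread("pics/e.png"),(480,576));cv2.imwrite("pics/z4.png",o)
o=get_obs();print(o["eef_pos"],o["tool_rot"],o["force"],o["moment"],o["joint_positions"])
E
```

```text
[ 562.97778773 -144.24411036  158.9561297 ] [ 1.63113379e-02  9.99866739e-01 -1.44162460e-04  6.51254982e-04] [-0.17444963 -0.33879571  0.15391111] [ 8.06575479e-05 -1.33067626e-02  2.73248674e-02] [-3.60040487e-01  4.30384347e-01 -8.67582611e-02  1.05233023e+00
  1.67486223e-04 -3.27416247e-01]
```

View pics/z4.png

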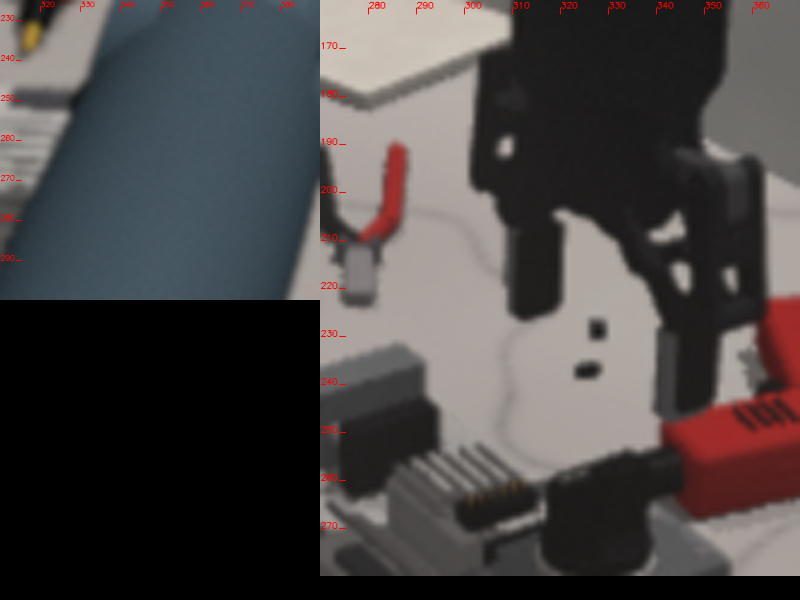

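The side view shows the open fingers at (313,225) and (342,246), centred over the knob at (327,256). I'll descend and close.

Call:
step_arm(deltas=[{"slide": [0,0,-2],"delta_rot": [0,0,0],"gripper": 0},{"slide": [0,0,-4],"delta_rot": [0,0,0],"gripper": 0},{"slide": [0,0,-5.2],"delta_rot": [0,0,0],"gripper": 0},{"slide": [0,0,-5.6],"delta_rot": [0,0,0],"gripper": 0},{"slide": [0,0,-5.6],"delta_rot": [0,0,0],"gripper": 0}])

```text
time: 9.13
eef_pos: [561.8, -143.9, 102.2]
tool_rot: [0.016, 1.0, 0.0, -0.0]
force: [-0.0, -0.6, 0.1]
width: 85.2
```

Call:
step_arm(deltas=[{"slide": [0,0,0],"delta_rot": [0,0,0],"gripper": 0.4},{"slide": [0,0,0],"delta_rot": [0,0,0],"gripper": 0.5},{"slide": [0,0,0],"delta_rot": [0,0,0],"gripper": 0.6},{"slide": [0,0,0],"delta_rot": [0,0,0],"gripper": 0.7},{"slide": [0,0,0],"delta_rot": [0,0,0],"gripper": 1},{"slide": [0,0,0],"delta_rot": [0,0,0],"gripper": 1},{"slide": [0,0,0],"delta_rot": [0,0,0],"gripper": 1},{"slide": [0,0,0],"delta_rot": [0,0,0],"gripper": 1},{"slide": [0,0,0],"delta_rot": [0,0,0],"gripper": 1},{"slide": [0,0,0],"delta_rot": [0,0,0],"gripper": 1},{"slide": [0,0,0],"delta_rot": [0,0,0],"gripper": 1},{"slide": [0,0,0],"delta_rot": [0,0,0],"gripper": 1}], force=50)

```text
time: 10.13
eef_pos: [562.1, -144.3, 102.9]
tool_rot: [0.017, 1.0, -0.0, 0.0]
force: [-2.3, -1.2, 4.9]
width: 13.2
```

```bash
cat > st.py <<'E'
from h import *
np.set_printoptions(precision=3,suppress=True)
o=get_obs();q=o["tool_rot"];yaw=np.degrees(2*np.arctan2(q[1],q[0]))-90
print("t",o["time"],"pos",o["eef_pos"],"yaw",yaw,"F",o["force"],"M",o["moment"],"w",o["width"],"j1,6",o["joint_positions"][[0,5]])
print("drive",-o["moment"][2]/.012,"Fy",o["force"][1],"tau6",o["tau"][5])
E
python3 st.py
```

```text
t 10.1333 pos [ 562.097 -144.344  102.885] yaw 88.09753197023832 F [-2.339 -1.161  4.858] M [-0.089  0.287 -0.226] w 13.18135212257251 j1,6 [-0.361 -0.327]
drive 18.857462160432853 Fy -1.161413764274547 tau6 -0.24642208591103554
```

Call:
step_arm(deltas=[{"slide": [0,0.12,0],"delta_rot": [0,0,-0.1],"gripper": 1},{"slide": [0.01,0.24,0],"delta_rot": [0,0,-0.2],"gripper": 1},{"slide": [0.01,0.36,0],"delta_rot": [0,0,-0.3],"gripper": 1},{"slide": [0.02,0.48,0],"delta_rot": [0,0,-0.4],"gripper": 1},{"slide": [0.02,0.6,0],"delta_rot": [0,0,-0.5],"gripper": 1},{"slide": [0.02,0.72,0],"delta_rot": [0,0,-0.6],"gripper": 1}])

```text
time: 10.63
eef_pos: [562.2, -137.7, 102.9]
tool_rot: [0.313, 0.95, -0.001, 0.001]
force: [-2.2, -2.6, 4.5]
width: 13.1
```

```bash
python3 st.py
```

```text
t 10.6333 pos [ 562.196 -137.729  102.862] yaw 53.50056608065583 F [-2.226 -2.628  4.528] M [-0.59   0.348  0.225] w 13.059500660262136 j1,6 [-0.349  0.288]
drive -18.720306653565437 Fy -2.627845111762526 tau6 -0.7292536273598671
```

Call:
step_arm(deltas=[{"slide": [0.0,0.12,0],"delta_rot": [0,0,-0.1],"gripper": 1},{"slide": [0.01,0.24,0],"delta_rot": [0,0,-0.2],"gripper": 1},{"slide": [0.01,0.36,0],"delta_rot": [0,0,-0.3],"gripper": 1},{"slide": [0.02,0.48,0],"delta_rot": [0,0,-0.4],"gripper": 1},{"slide": [0.02,0.6,0],"delta_rot": [0,0,-0.5],"gripper": 1},{"slide": [0.02,0.72,0],"delta_rot": [0,0,-0.6],"gripper": 1}])

```text
time: 11.13
eef_pos: [562.0, -130.9, 102.9]
tool_rot: [0.58, 0.815, -0.001, 0.001]
force: [-3.1, -3.5, 5.9]
width: 13.1
```

```bash
python3 st.py
```

```text
t 11.1333 pos [ 562.034 -130.869  102.879] yaw 19.10800169091435 F [-3.077 -3.544  5.887] M [-0.753  0.593  0.269] w 13.118431657110033 j1,6 [-0.337  0.9  ]
drive -22.44054911452573 Fy -3.5437264347019286 tau6 -0.7211888395249844
```

Call:
step_arm(deltas=[{"slide": [0.0,0.12,0],"delta_rot": [0,0,-0.1],"gripper": 1},{"slide": [0.01,0.24,0],"delta_rot": [0,0,-0.2],"gripper": 1},{"slide": [0.01,0.36,0],"delta_rot": [0,0,-0.3],"gripper": 1},{"slide": [0.02,0.48,0],"delta_rot": [0,0,-0.4],"gripper": 1}])

```text
time: 11.47
eef_pos: [561.8, -126.1, 102.9]
tool_rot: [0.73, 0.683, -0.002, 0.001]
force: [-4.2, -3.5, 7.1]
width: 13.3
```

```bash
python3 st.py
```

```text
t 11.4667 pos [ 561.832 -126.132  102.864] yaw -3.8160594694945615 F [-4.164 -3.485  7.126] M [-0.75   0.802  0.331] w 13.284543898784507 j1,6 [-0.329  1.308]
drive -27.562935616024692 Fy -3.484634441279305 tau6 -0.7209531962871552
```

Call:
step_arm(deltas=[{"slide": [0.0,0.12,0],"delta_rot": [0,0,-0.1],"gripper": 1},{"slide": [0.01,0.24,0],"delta_rot": [0,0,-0.2],"gripper": 1}])

```text
time: 11.63
eef_pos: [561.7, -123.7, 102.9]
tool_rot: [0.795, 0.607, -0.002, 0.001]
force: [-4.8, -3.9, 7.6]
width: 13.0
```

```bash
python3 st.py
```

```text
t 11.6333 pos [ 561.747 -123.731  102.861] yaw -15.275283104666116 F [-4.803 -3.948  7.555] M [-0.774  0.944  0.305] w 12.978401777252989 j1,6 [-0.325  1.512]
drive -25.415725077845657 Fy -3.9482582323897595 tau6 -0.7200981862843037
```

Call:
step_arm(deltas=[{"slide": [0.0,0.12,0],"delta_rot": [0,0,-0.1],"gripper": 1},{"slide": [0.01,0.24,0],"delta_rot": [0,0,-0.2],"gripper": 1}])

```text
time: 11.8
eef_pos: [561.7, -121.3, 102.9]
tool_rot: [0.851, 0.524, -0.002, 0.001]
force: [-5.1, -4.2, 8.2]
width: 12.9
```

```bash
python3 st.py; python3 - <<'E'
from h import *
s=snapshot("side");crop(s,235,200,150,110,5,"z5.png")
E
```

```text
t 11.8 pos [ 561.667 -121.271  102.863] yaw -26.736610901244156 F [-5.128 -4.229  8.187] M [-0.76   1.006  0.334] w 12.929487215761743 j1,6 [-0.321  1.716]
drive -27.811015750152542 Fy -4.228530383587114 tau6 -0.7186195068061352
```

View pics/z5.png

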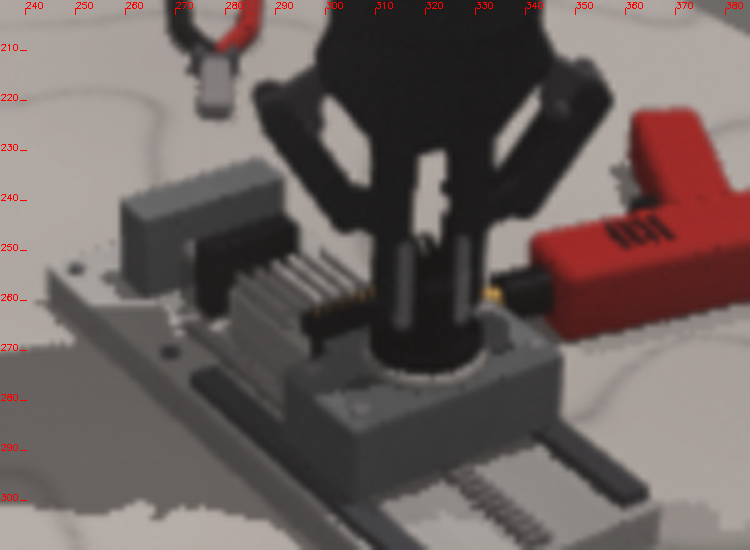

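The side view shows the carriage advanced, the jaw behind the module at (305,265), and the module still several mm short of the pad at (293,250). I'll continue.

Call:
step_arm(deltas=[{"slide": [0.0,0.12,0],"delta_rot": [0,0,-0.1],"gripper": 1},{"slide": [0.0,0.24,0],"delta_rot": [0,0,-0.2],"gripper": 1}])

```text
time: 12.02
eef_pos: [561.6, -118.8, 102.9]
tool_rot: [0.9, 0.437, -0.002, 0.001]
force: [-5.3, -3.8, 7.8]
width: 13.0
```

```bash
python3 st.py
```

```text
t 12.0167 pos [ 561.551 -118.761  102.862] yaw -38.18679814033344 F [-5.276 -3.803  7.778] M [-0.616  1.017  0.285] w 13.021275713084844 j1,6 [-0.317  1.92 ]
drive -23.708379960237128 Fy -3.8033743917901797 tau6 -0.7626275159418583
```

Call:
step_arm(deltas=[{"slide": [0.0,0.12,0],"delta_rot": [0,0,-0.1],"gripper": 1},{"slide": [0.0,0.24,0],"delta_rot": [0,0,-0.2],"gripper": 1}])

```text
time: 12.18
eef_pos: [561.5, -116.2, 102.9]
tool_rot: [0.939, 0.345, -0.001, 0.001]
force: [-4.6, -3.5, 8.5]
width: 12.9
```

```bash
python3 st.py
```

```text
t 12.1833 pos [ 561.519 -116.224  102.869] yaw -49.64609814132745 F [-4.623 -3.54   8.538] M [-0.612  1.028  0.26 ] w 12.920287179699926 j1,6 [-0.313  2.124]
drive -21.641216869503907 Fy -3.5403600354632907 tau6 -0.7143554091453552
```

Call:
step_arm(deltas=[{"slide": [0.0,0.1,0],"delta_rot": [0,0,-0.08],"gripper": 1},{"slide": [0.0,0.19,0],"delta_rot": [0,0,-0.16],"gripper": 1}])

```text
time: 12.35
eef_pos: [561.5, -114.2, 102.9]
tool_rot: [0.963, 0.269, -0.001, 0.001]
force: [-4.4, -2.6, 8.4]
width: 13.0
```

```bash
python3 st.py
```

```text
t 12.35 pos [ 561.485 -114.191  102.858] yaw -58.75517646098964 F [-4.422 -2.598  8.368] M [-0.496  1.001  0.257] w 13.018991665120105 j1,6 [-0.31   2.287]
drive -21.40501593074226 Fy -2.5980664813031606 tau6 -0.49970492720603943
```

Call:
step_arm(deltas=[{"slide": [0.0,0.1,0],"delta_rot": [0,0,-0.08],"gripper": 1},{"slide": [0.0,0.19,0],"delta_rot": [0,0,-0.16],"gripper": 1}])

```text
time: 12.52
eef_pos: [561.5, -112.2, 102.9]
tool_rot: [0.981, 0.192, -0.001, 0.001]
force: [-4.6, -1.9, 8.7]
width: 13.2
```

```bash
python3 st.py; python3 - <<'E'
from h import *
s=snapshot("side");crop(s,255,225,70,60,10,"z6.png")
E
```

```text
t 12.5167 pos [ 561.476 -112.152  102.874] yaw -67.91398595765759 F [-4.615 -1.877  8.723] M [-0.418  1.031  0.325] w 13.165523777462882 j1,6 [-0.307  2.45 ]
drive -27.045511566914666 Fy -1.8770416647718664 tau6 -0.5077033303678036
```

View pics/z6.png

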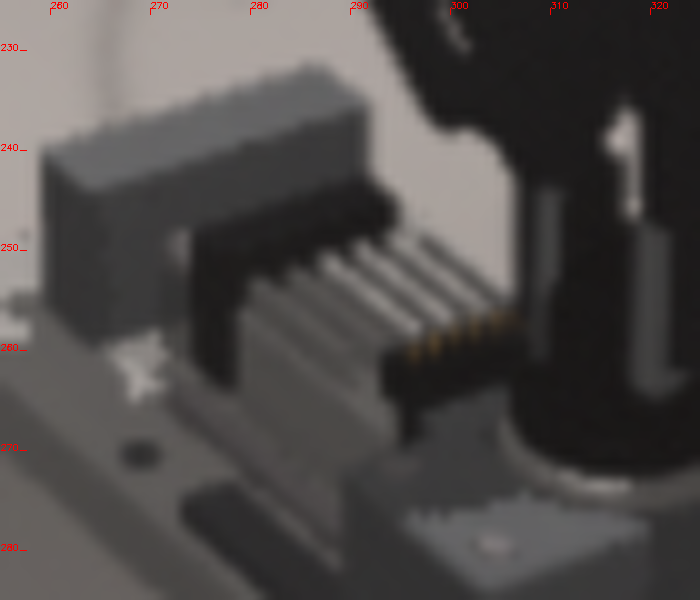

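The module's leading end is now next to the pad (pad u 274–294, block edge u≈278, v≈257). From here I'll use small steps with averaged readings.

```bash
cat > av.py <<'E'
from h import *
L=[]
for i in range(6):
    o=get_obs();L.append([o["eef_pos"][1],-o["moment"][2]/.012,o["force"][1],o["tau"][5],o["joint_positions"][5]]);snapshot("side")
L=np.array(L);np.set_printoptions(precision=2,suppress=True);print(L);m=L.mean(0);print("mean",m,"sum",-m[1]-m[2])
E
python3 av.py
```

```text
[[-112.02   -2.72   -2.54    0.39    2.45]
 [-112.03   21.7    -1.84    0.1     2.45]
 [-112.06   23.58   -2.06   -0.2     2.45]
 [-112.03   23.68   -1.3    -0.25    2.45]
 [-112.04   22.13   -2.94   -0.25    2.45]
 [-112.05   23.6    -2.22   -0.25    2.45]]
mean [-112.04   18.66   -2.15   -0.08    2.45] sum -16.5099202412367
```

Call:
step_arm(deltas=[{"slide": [0.0,0.07,0],"delta_rot": [0,0,-0.06],"gripper": 1},{"slide": [0.0,0.14,0],"delta_rot": [0,0,-0.12],"gripper": 1}])

```text
time: 13.03
eef_pos: [561.5, -110.6, 102.9]
tool_rot: [0.991, 0.133, -0.001, 0.001]
force: [-6.0, -2.0, 9.2]
width: 13.1
```

```bash
python3 av.py
```

```text
[[-110.61  -26.16   -1.99   -0.34    2.57]
 [-110.55  -11.9    -1.55    0.35    2.57]
 [-110.52   12.01   -1.36    0.12    2.57]
 [-110.53    9.77   -1.81   -0.11    2.57]
 [-110.53   12.28   -2.78   -0.15    2.57]
 [-110.54   13.94   -2.08   -0.15    2.57]]
mean [-110.55    1.66   -1.93   -0.05    2.57] sum 0.2711400767108816
```

Call:
step_arm(deltas=[{"slide": [0.0,0.07,0],"delta_rot": [0,0,-0.06],"gripper": 1},{"slide": [0.0,0.14,0],"delta_rot": [0,0,-0.12],"gripper": 1}])

```text
time: 13.5
eef_pos: [561.5, -109.1, 102.9]
tool_rot: [0.997, 0.073, -0.001, 0.001]
force: [-5.9, -0.9, 8.8]
width: 13.0
```

```bash
python3 av.py; python3 - <<'E'
from h import *
s=snapshot("side");crop(s,255,225,70,60,10,"z7.png")
E
```

```text
[[-109.07  -19.7    -0.85   -0.33    2.69]
 [-108.99   -7.43   -2.28    0.36    2.7 ]
 [-109.01   10.62   -1.51    0.12    2.69]
 [-109.     10.57   -1.2    -0.11    2.69]
 [-109.01   15.6    -1.03   -0.14    2.69]
 [-108.99    9.36   -1.31   -0.15    2.69]]
mean [-109.01    3.17   -1.36   -0.04    2.69] sum -1.809092358468426
```

View pics/z7.png

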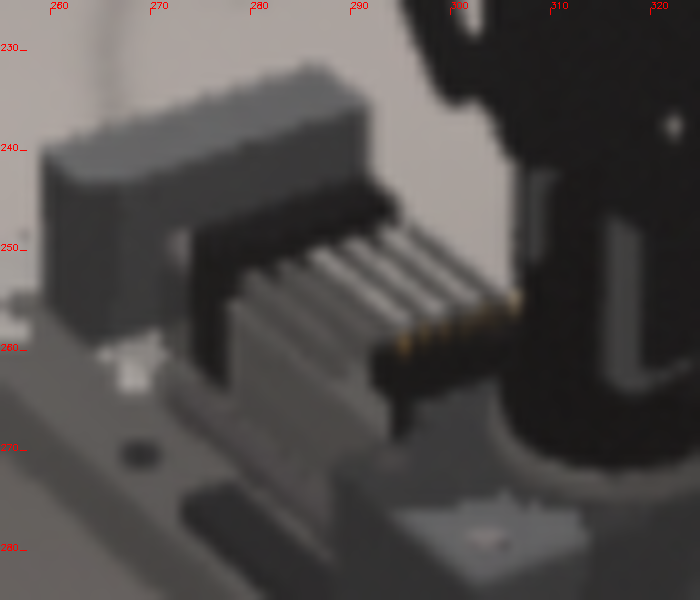

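The pad hasn't moved (left edge u≈274), the block edge went from u≈278.5 to 277.5, and the force readings match the pre-contact ones. So there's no clamping yet.

Call:
step_arm(deltas=[{"slide": [0.0,0.07,0],"delta_rot": [0,0,-0.06],"gripper": 1},{"slide": [0.0,0.14,0],"delta_rot": [0,0,-0.12],"gripper": 1}])

```text
time: 14.02
eef_pos: [561.6, -107.5, 102.9]
tool_rot: [1.0, 0.013, -0.001, 0.001]
force: [-4.5, -0.6, 9.4]
width: 13.0
```

```bash
python3 av.py
```

```text
[[-107.54  -28.2    -0.64   -0.33    2.82]
 [-107.43   -4.44   -1.02    0.36    2.82]
 [-107.46    8.66   -1.68    0.13    2.81]
 [-107.46   12.16   -1.76   -0.1     2.81]
 [-107.46   12.5    -1.77   -0.14    2.81]
 [-107.42   16.09   -1.38   -0.14    2.81]]
mean [-107.46    2.8    -1.38   -0.04    2.81] sum -1.4178119387393526
```

```bash
cat > pad.py <<'E'
from h import *
import sys
crop(snapshot("side"),255,225,70,60,10,sys.argv[1])
def edge(g,v,u0,u1):   # half-level crossing along row v (full-res px)
    r=g[(v-225)*10-5:(v-225)*10+5,(u0-255)*10:(u1-255)*10].mean(0); h=(r.min()+r.max())/2
    i=np.nonzero((r[:-1]<h)&(r[1:]>=h))[0]; return u0+i[-1]/10 if len(i) else None
for f in ["z6.png","z7.png",sys.argv[1]]:
    g=cv2.imread("pics/"+f,0).astype(float)
    print(f,"pad right edge",[edge(g,v,289,299) for v in(243,244,245,246)],"post edge",[edge(g,v,286,296) for v in(237,238,239,240)])
    print("  pad/block edge",[edge(g,v,274,283) for v in(257,258,259,260,261)])
E
python3 pad.py p8.png
```

```text
z6.png pad right edge [np.float64(292.6), np.float64(293.5), np.float64(294.5), np.float64(294.8)] post edge [np.float64(292.0), np.float64(291.9), np.float64(291.9), np.float64(291.9)]
  pad/block edge [np.float64(278.6), np.float64(278.7), np.float64(278.7), np.float64(278.7), np.float64(278.6)]
z7.png pad right edge [np.float64(292.6), np.float64(293.5), np.float64(294.5), np.float64(294.8)] post edge [np.float64(291.9), np.float64(291.9), np.float64(291.9), np.float64(291.9)]
  pad/block edge [np.float64(277.8), np.float64(277.8), np.float64(277.8), np.float64(277.7), np.float64(277.7)]
p8.png pad right edge [np.float64(292.6), np.float64(293.5), np.float64(294.5), np.float64(294.9)] post edge [np.float64(291.9), np.float64(291.9), np.float64(291.9), np.float64(291.9)]
  pad/block edge [np.float64(277.5), np.float64(277.6), np.float64(277.7), np.float64(277.7), np.float64(277.6)]
```

Call:
step_arm(deltas=[{"slide": [0.0,0.07,0],"delta_rot": [0,0,-0.06],"gripper": 1},{"slide": [0.0,0.14,0],"delta_rot": [0,0,-0.12],"gripper": 1}])

```text
time: 14.53
eef_pos: [561.6, -106.0, 102.8]
tool_rot: [0.999, -0.047, -0.001, 0.0]
force: [-4.9, -0.2, 8.3]
width: 13.1
```

```bash
python3 av.py; python3 pad.py p9.png|tail -2
```

```text
[[-105.97  -24.3    -0.21   -0.32    2.94]
 [-105.89   -7.78   -1.13    0.36    2.94]
 [-105.92   10.38   -0.31    0.13    2.94]
 [-105.88   13.2    -0.49   -0.1     2.94]
 [-105.89    9.9    -0.69   -0.13    2.94]
 [-105.9    10.16   -1.48   -0.14    2.94]]
mean [-105.91    1.93   -0.72   -0.03    2.94] sum -1.2081649353635984
p9.png pad right edge [np.float64(292.6), np.float64(293.5), np.float64(294.5), np.float64(295.0)] post edge [np.float64(291.9), np.float64(291.9), np.float64(291.9), np.float64(291.9)]
  pad/block edge [np.float64(277.2), np.float64(277.2), np.float64(277.2), np.float64(277.1), np.float64(277.1)]
```

No clamping yet, and j6 is at 2.94, close to its limit of 3.14. I'll regrasp the knob a half turn back.

Call:
step_arm(deltas=[{"slide": [0,0,0],"delta_rot": [0,0,0],"gripper": 0},{"slide": [0,0,0],"delta_rot": [0,0,0],"gripper": 0},{"slide": [0,0,0],"delta_rot": [0,0,0],"gripper": 0},{"slide": [0,0,0],"delta_rot": [0,0,0],"gripper": 0},{"slide": [0,0,0],"delta_rot": [0,0,0],"gripper": 0},{"slide": [0,0,0],"delta_rot": [0,0,0],"gripper": 0},{"slide": [0,0,1.5],"delta_rot": [0,0,0],"gripper": 0},{"slide": [0,0,3.5],"delta_rot": [0,0,0],"gripper": 0},{"slide": [0,0,5],"delta_rot": [0,0,0],"gripper": 0},{"slide": [0,0,5],"delta_rot": [0,0,0.12],"gripper": 0},{"slide": [0,0,5],"delta_rot": [0,0,0.24],"gripper": 0}])

```text
time: 15.8
eef_pos: [563.8, -106.1, 153.8]
tool_rot: [0.997, 0.077, 0.001, 0.001]
force: [-0.8, -0.4, 0.5]
width: 85.5
```

Call:
step_arm(deltas=[{"slide": [0,0,0],"delta_rot": [0,0,0.12],"gripper": 0},{"slide": [0,0,0],"delta_rot": [0,0,0.24],"gripper": 0},{"slide": [0,0,0],"delta_rot": [0,0,0.36],"gripper": 0},{"slide": [0,0,0],"delta_rot": [0,0,0.48],"gripper": 0},{"slide": [0,0,0],"delta_rot": [0,0,0.6],"gripper": 0},{"slide": [0,0,0],"delta_rot": [0,0,0.72],"gripper": 0},{"slide": [0,0,0],"delta_rot": [0,0,0.84],"gripper": 0},{"slide": [0,0,0],"delta_rot": [0,0,0.96],"gripper": 0},{"slide": [0,0,0],"delta_rot": [0,0,1.08],"gripper": 0},{"slide": [0,0,0],"delta_rot": [0,0,1.2],"gripper": 0},{"slide": [0,0,0],"delta_rot": [0,0,1.32],"gripper": 0},{"slide": [0,0,0],"delta_rot": [0,0,1.44],"gripper": 0}])

```text
time: 16.8
eef_pos: [562.7, -105.8, 152.2]
tool_rot: [0.699, 0.716, 0.0, 0.0]
force: [0.3, 0.8, 0.7]
width: 85.5
```

Call:
step_arm(deltas=[{"slide": [0,0,0],"delta_rot": [0,0,0.12],"gripper": 0},{"slide": [0,0,0],"delta_rot": [0,0,0.24],"gripper": 0},{"slide": [0,0,0],"delta_rot": [0,0,0.36],"gripper": 0},{"slide": [0,0,0],"delta_rot": [0,0,0.48],"gripper": 0},{"slide": [0,0,0],"delta_rot": [0,0,0.6],"gripper": 0},{"slide": [0,0,0],"delta_rot": [0,0,0.72],"gripper": 0},{"slide": [0,0,0],"delta_rot": [0,0,0.84],"gripper": 0},{"slide": [0,0,0],"delta_rot": [0,0,0.96],"gripper": 0},{"slide": [0,0,0],"delta_rot": [0,0,1.08],"gripper": 0},{"slide": [0,0,0],"delta_rot": [0,0,1.2],"gripper": 0},{"slide": [0,0,0],"delta_rot": [0,0,1.32],"gripper": 0},{"slide": [0,0,0],"delta_rot": [0,0,1.44],"gripper": 0}])

```text
time: 17.8
eef_pos: [562.6, -105.8, 152.2]
tool_rot: [0.053, 0.999, 0.0, -0.0]
force: [-0.8, 0.9, -0.5]
width: 85.7
```

Call:
step_arm(deltas=[{"slide": [0,0,-1.5],"delta_rot": [0,0,0.02],"gripper": 0},{"slide": [0,0,-3.5],"delta_rot": [0,0,0.02],"gripper": 0},{"slide": [0,0,-4.7],"delta_rot": [0,0,0.02],"gripper": 0},{"slide": [0,0,-5],"delta_rot": [0,0,0.02],"gripper": 0},{"slide": [0,0,-5],"delta_rot": [0,0,0.02],"gripper": 0}])

```text
time: 18.22
eef_pos: [561.6, -105.5, 101.2]
tool_rot: [0.046, 0.999, 0.0, -0.001]
force: [0.2, 0.2, 0.1]
width: 85.7
```

```bash
python3 st.py; python3 pad.py p10.png|tail -2
```

```text
t 18.2167 pos [ 561.646 -105.493  101.238] yaw 84.68152850168258 F [0.164 0.198 0.093] M [-0.05  -0.018  0.041] w 85.66799372421207 j1,6 [-0.297 -0.204]
drive -3.382261106560276 Fy 0.19780253488598676 tau6 -0.0002493783176760189
p10.png pad right edge [np.float64(292.6), np.float64(293.5), np.float64(294.5), np.float64(295.0)] post edge [np.float64(291.9), np.float64(291.9), np.float64(291.9), np.float64(291.9)]
  pad/block edge [np.float64(277.2), np.float64(277.2), np.float64(277.1), np.float64(277.1), np.float64(277.0)]
```

Call:
step_arm(deltas=[{"slide": [0,0,0],"delta_rot": [0,0,0],"gripper": 0.4},{"slide": [0,0,0],"delta_rot": [0,0,0],"gripper": 0.5},{"slide": [0,0,0],"delta_rot": [0,0,0],"gripper": 0.6},{"slide": [0,0,0],"delta_rot": [0,0,0],"gripper": 0.7},{"slide": [0,0,0],"delta_rot": [0,0,0],"gripper": 1},{"slide": [0,0,0],"delta_rot": [0,0,0],"gripper": 1},{"slide": [0,0,0],"delta_rot": [0,0,0],"gripper": 1},{"slide": [0,0,0],"delta_rot": [0,0,0],"gripper": 1},{"slide": [0,0,0],"delta_rot": [0,0,0],"gripper": 1},{"slide": [0,0,0],"delta_rot": [0,0,0],"gripper": 1},{"slide": [0,0,0],"delta_rot": [0,0,0],"gripper": 1},{"slide": [0,0,0],"delta_rot": [0,0,0],"gripper": 1}], force=50)

```text
time: 19.27
eef_pos: [562.9, -106.0, 102.7]
tool_rot: [0.046, 0.999, -0.0, 0.0]
force: [-1.8, 0.3, 6.1]
width: 12.5
```

Call:
step_arm(deltas=[{"slide": [0.0,0.07,0],"delta_rot": [0,0,-0.06],"gripper": 1},{"slide": [0.0,0.14,0],"delta_rot": [0,0,-0.12],"gripper": 1}])

```text
time: 19.43
eef_pos: [562.9, -104.7, 102.7]
tool_rot: [0.107, 0.994, -0.0, 0.0]
force: [-1.0, -0.9, 5.2]
width: 12.9
```

```bash
python3 av.py; python3 pad.py p11.png|tail -2
```

```text
[[-104.69  -32.69   -0.86   -0.22   -0.08]
 [-104.62  -13.3    -1.29    0.48   -0.08]
 [-104.6     1.87   -0.73    0.24   -0.08]
 [-104.61    3.06   -1.13    0.01   -0.08]
 [-104.61    3.9    -1.59   -0.03   -0.08]
 [-104.62   -0.38   -1.24   -0.03   -0.08]]
mean [-104.63   -6.26   -1.14    0.07   -0.08] sum 7.3989825007924095
p11.png pad right edge [np.float64(292.5), np.float64(293.4), np.float64(294.3), np.float64(294.7)] post edge [np.float64(291.9), np.float64(291.9), np.float64(291.9), np.float64(291.9)]
  pad/block edge [np.float64(276.9), np.float64(276.8), np.float64(276.8), np.float64(276.8), np.float64(276.7)]
```

Moving effort rose from about 26 to 33.6 N, the rest reading shifted by about 9 N, and the pad edge moved about 0.2 px. That's contact at roughly 7 N, so one more step of 0.1 rad.

Call:
step_arm(deltas=[{"slide": [0.0,0.06,0],"delta_rot": [0,0,-0.05],"gripper": 1},{"slide": [0.0,0.12,0],"delta_rot": [0,0,-0.1],"gripper": 1}])

```text
time: 19.95
eef_pos: [562.9, -103.5, 102.8]
tool_rot: [0.156, 0.988, -0.0, 0.0]
force: [-1.0, -1.2, 4.7]
width: 12.8
```

```bash
python3 av.py; python3 pad.py p12.png|tail -2
```

```text
[[-103.51  -38.38   -1.18   -0.09    0.02]
 [-103.45  -19.94   -1.63    0.44    0.02]
 [-103.44   -5.33   -0.7     0.3     0.02]
 [-103.48   -3.02   -1.15    0.07    0.02]
 [-103.47   -3.96   -0.24    0.04    0.02]
 [-103.47   -5.26   -0.69    0.04    0.02]]
mean [-103.47  -12.65   -0.93    0.13    0.02] sum 13.579348899296356
p12.png pad right edge [np.float64(292.5), np.float64(293.5), np.float64(294.2), np.float64(294.5)] post edge [np.float64(291.9), np.float64(291.9), np.float64(291.9), np.float64(291.9)]
  pad/block edge [np.float64(276.6), np.float64(276.5), np.float64(276.6), np.float64(276.7), np.float64(276.7)]
```

Pad yield is about 1.9 mm (roughly 10 N). Travel since the last contact-free reading caps the force at 10.9 N. I'll release and retreat.

Call:
step_arm(deltas=[{"slide": [0,0,0],"delta_rot": [0,0,0],"gripper": 0},{"slide": [0,0,0],"delta_rot": [0,0,0],"gripper": 0},{"slide": [0,0,0],"delta_rot": [0,0,0],"gripper": 0},{"slide": [0,0,0],"delta_rot": [0,0,0],"gripper": 0},{"slide": [0,0,0],"delta_rot": [0,0,0],"gripper": 0},{"slide": [0,0,0],"delta_rot": [0,0,0],"gripper": 0},{"slide": [0,0,2],"delta_rot": [0,0,0],"gripper": 0},{"slide": [0,0,5],"delta_rot": [0,0,0],"gripper": 0},{"slide": [0,0,8],"delta_rot": [0,0,0],"gripper": 0},{"slide": [0,0,11],"delta_rot": [0,0,0],"gripper": 0},{"slide": [0,0,14],"delta_rot": [0,0,0],"gripper": 0},{"slide": [0,0,14],"delta_rot": [0,0,0],"gripper": 0}])

```text
time: 21.3
eef_pos: [565.7, -104.1, 249.1]
tool_rot: [0.156, 0.988, -0.001, 0.005]
force: [1.0, -0.6, 0.6]
width: 85.4
```

Call:
step_arm(deltas=[{"slide": [-3,3,0],"delta_rot": [0,0,0],"gripper": 0},{"slide": [-6,6,0],"delta_rot": [0,0,0],"gripper": 0},{"slide": [-9,9,0],"delta_rot": [0,0,0],"gripper": 0},{"slide": [-12,12,0],"delta_rot": [0,0,0],"gripper": 0},{"slide": [-14,15,0],"delta_rot": [0,0,0],"gripper": 0},{"slide": [-14,19,0],"delta_rot": [0,0,0],"gripper": 0},{"slide": [-14,23,0],"delta_rot": [0,0,0],"gripper": 0},{"slide": [-14,27,0],"delta_rot": [0,0,0],"gripper": 0},{"slide": [-14,27,0],"delta_rot": [0,0,0],"gripper": 0},{"slide": [-14,27,0],"delta_rot": [0,0,0],"gripper": 0}])

```text
time: 22.13
eef_pos: [422.1, 168.5, 242.0]
tool_rot: [0.153, 0.988, -0.0, -0.0]
force: [-0.7, 0.4, 0.6]
width: 85.3
```

```bash
python3 pad.py p13.png|tail -2; python3 - <<'E'
from h import *
t=snapshot("top");s=snapshot("side")
crop(t,255,235,130,65,6,"d.png");crop(s,235,205,150,110,5,"e.png")
o=np.zeros((600,800,3),np.uint8);o[:280,:560]=cv2.resize(cv2.imread("pics/d.png"),(560,280));o[280:600,:436]=cv2.resize(cv2.imread("pics/e.png"),(436,320));cv2.imwrite("pics/z8.png",o)
E
python3 st.py
```

```text
p13.png pad right edge [np.float64(292.5), np.float64(293.5), np.float64(294.2), np.float64(294.6)] post edge [np.float64(291.9), np.float64(291.9), np.float64(291.9), np.float64(291.9)]
  pad/block edge [np.float64(276.5), np.float64(276.6), np.float64(276.7), np.float64(276.6), np.float64(276.6)]
t 22.2833 pos [422.58  165.828 242.07 ] yaw 72.00657726377878 F [-0.173  0.495  0.413] M [-0.05  -0.004 -0.022] w 85.34595178347823 j1,6 [0.234 0.548]
drive 1.798429265047299 Fy 0.49458069500998747 tau6 -0.003381989663466811
```

View pics/z8.png

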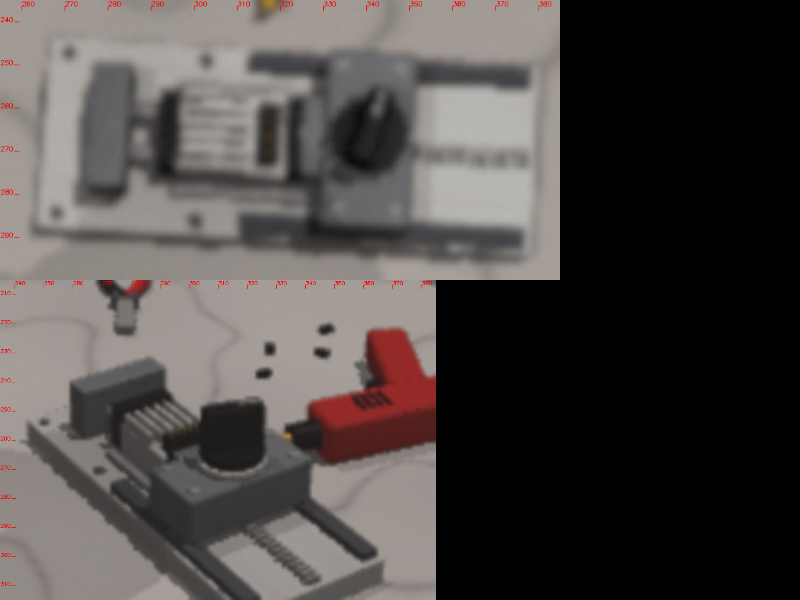

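The top view shows the module square between pad (293,265) and jaw (325,265), with the gripper clear. The pad edge has stayed where it was on release, so I'm handing in.

```bash
python3 -c "
from workcell import *
print(close_job())"
```

```text
the job is handed in; nothing more can be done
None
```

The module is clamped on the fixture bed at an estimated 10 N, and I've handed the job in; it reported no verdict.

**What I did:** I set the module down between the rails and released it. I then turned the knob clockwise about 3.4 rad, following the carriage for about 41 mm, with one half-turn regrasp near the wrist joint's limit. After that I let go and moved the arm clear.

**Clamping force, where my two checks disagreed somewhat:**
- **Pad movement:** the camera showed the sprung pad pushed back about 1.9 mm, which means about 10 N. The distance turned since the last contact-free reading caps it at about 11 N.
- **Turning effort:** the noisier reading during the last turn gave 13 to 15 N, give or take about 3 N. I trusted the pad figure; both are under 20 N, but the upper end of the effort reading would exceed the 15 N limit.

**After letting go:** the pad did not spring back, so the knob is holding. In the last pictures the module is flat and square between the jaw and the pad. The glue gun and the part of the pliers in view look unmoved. The screw tray was outside that last picture, but the arm never went near it. The robot is touching nothing, and it finished at about 22 s of the 64 s allowed.

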